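# Unlock the push-and-turn cap of the brass standoff canister

## Robot

A 7-joint arm with a two-finger parallel gripper is mounted at the origin on the work surface. World frame = base frame: x ahead of the robot, y to its left, z up, the work surface at z = 0. Lengths are in m, angles in rad, forces in N, time in s.
With the tool pointing down it reaches from about 0.425 to 0.875 m from the base axis. Payload 4.7 kg.
Tool frame: the origin (TCP) lies midway between the tips of the shut fingers; the grasp point (between the pads) lies 19 mm behind it; z points along the fingers, y is the line along which they close (so a half turn about z gives the same grasp; the last joint's range is limited). The gripper opens to 85 mm and grips with 20 to 120 N. Pads are 22 mm wide; open, the fingers measure 114 mm over their backs; the gripper's body (76 mm by 85 mm) begins 54 mm behind the grasp point. The pads swing forward as they close: fully open they stand 13 mm farther back than shut.
Start: joints at [-1.103, 0.321, -0.07, 1.45, 0.023, 1.371, -0.057], TCP at [0.285, 0.584, 0.231] pointing down, gripper open.
Joint ranges: [-2.86, 2.86], [-0.3, 2.09], [-1.38, 1.24], [0.06, 2.45], [-1.56, 4.7], [0.09, 2.05], [-2.69, 2.69]. Speed limits (rad/s): [2.57, 2.57, 3.14, 3.14, 3.14, 3.14, 3.14].

## Interface

Orientations are given as [roll, pitch, yaw] about the fixed x, y, z axes, in that order (R = Rz(yaw) Ry(pitch) Rx(roll)).
In Python, from bench import r, optics gives the robot as it stands. The module is installed in compiled form; this text tells all that it offers.
- The arm moves only by the tool drive_tool, never from a script. Its argument "commands" is a list of rows, each an object with "slide": the shift along the tool's x, y, z in cm, a list of three; "turn": the turn about the tool's z in degrees. A call has 1 to 5 rows; each row shifts and turns the commanded pose from where the row before left it, along the tool's axes as they then stand; what a row does not reach is not made up. A row lasts 1/8 s, in which the tool goes at most 62.5 mm and 10.7 degrees, less where a joint would pass 70% of its speed; a pose out of reach is approached as far as the arm can. A call is refused whole if a number of a shift passes 6.25 or a number of a turn 10.7, either way. A call with a gripper value outside its range is refused whole. "jaw" is the finger opening in cm, from 0 to 8.54, set as the call begins (left out, the last holds). The fingers move at their own pace and stop on an object; "newtons" is the grip in N (left out, the last holds). Time passes only in rows, so rows that do not move let the fingers close. It gives the time, the measured TCP pose, the force, the opening and the grip force at its end, in the units of the state.
- r.observe(): the state, without advancing time (a new reading comes with each control period).
- optics.camera(name): name is "scene" or "top" or "wrist"; returns (picture, depth): 480x640x3 uint8, red, green, blue; 480x640 float32, m along the optical axis (not along the pixel's ray), 0 where there is no reading.
- optics.calibration(name): a dict with "mtx" (3x3 intrinsics, pixels), "rvec" (rotation vector, rad) and "tvec" (3), from world to camera coordinates, as OpenCV has them. Camera axes: x right, y down, z forward; pixel columns grow to the right and rows downward; lengths in m; the calibration is good to about 2 mm. A picture is of the moment at which its call begins: read the wrist's pose just before it. calibration takes no time and is no camera call; for the wrist camera it gives the pose at the moment of the call.
- r.hand_in(): hands the job in; it is judged then, once.
The state is a dict: "time_s": time; "qpos": joint angles; "joint_vel": joint speeds; "effort": joint torques, N m; "tcp_pos": TCP position; "eef_rot": TCP orientation; "wrist_force": force on the tool from outside, world axes, zero at the start; "torque": the same for the moment, N m; "grip_width": opening from 0.0 (shut) to 1.0 (fully open); "gripper_force": force on a finger pad.
Only numpy, scipy, OpenCV 4.12 (cv2) and the standard library are available. Lean on these libraries where they do the work, as an engineer would, in place of code of your own. Each camera call takes 0.05 s, during which the arm holds its last target. There are 200 camera calls.

## Task

Unlock the orange push-and-turn safety cap on the clear canister of brass standoffs: press the cap firmly down and, while it is held down, turn it counter-clockwise (seen from above) as far as it goes, then let it spring back up and let go. Leave the white cap on the other canister, the one with black spacers, alone.

Things in the scene. Friction and masses are not known exactly. Their poses are not given: they have to be found in the camera images.
- brass_can_grip (a point): Centre of the wing on the orange cap of the fixed clear canister of brass standoffs; moves with the cap. Wing (the grip): 54 mm long along x, 14 thick along y, 24 high, its top 12 mm above this point; it stands on the cap's disc, 66 mm across, 20 high, top face 12 mm below this point. The point lies on the turning axis, 139 mm above the bench; z up. Black dash at the wing's +x end.
- brass_can_turn (a joint): Turn of the orange cap about its upright axis, rad: 0 locked (red dot), growing counter-clockwise seen from above to the end stop at 1.22, open (green dot). From 0.2 to 0.8 an inner lug passes only while the cap is more than 4.5 mm down; beyond 0.85 the cap can spring up again, and then cannot turn back. Under 0.1 N m turns it.
- brass_can_press (a joint): How far the orange cap is pressed down, m: 0 up, 0.008 at the bottom stop. A spring pushes it up: 5.6 N at the top, 8.8 N at 4.5 mm, 11.2 N at the bottom.
- spacer_can_pointer (a point): The other canister, same build and size, black spacers inside, white cap; its cap is to be neither pressed nor turned. The point is on its cap, 25 mm from the cap's axis along the wing (this point's +x), 139 mm above the bench. Its axis is at least 180 mm from that of the orange cap.

How it is judged:
By the outcome, as a careful person would: the job done as asked, in the order asked, and still so for the second after the job is handed in, with the robot touching nothing.
It also fails if it takes over 32 s, if anything falls off the work surface, if the arm or the gripper's body presses on something with over 40 N, if the wrist force passes 120 N, or if a joint passes its speed limit or range.

## Working session

There is one attempt and no reset: what is moved stays moved. The work goes in short steps, Python scripts to look and compute and a tool call to move; the robot and the scene stay as the last step left them, time stands still between calls to the robot, and variables do not carry over. Pictures are saved under pics/ and viewed, at most 10 in all, crops included, and the job is handed in when it is done.

Besides the shell and the picture viewer there is one more tool, called after "Call:" by a JSON object that holds its "name" and its "arguments". drive_tool: Moves the arm, as the interface text tells. Its arguments: {"type":"object","properties":{"commands":{"type":"array"},"jaw":{"type":"number"},"newtons":{"type":"number"}},"required":["commands"]}

```bash
mkdir -p pics
cat > h.py <<'E'
import numpy as np, cv2
from bench import r, optics
def snap(n,f):
    c=optics.calibration(n); p,d=optics.camera(n)
    cv2.imwrite(f'pics/{f}.png',p[:,:,::-1]); np.savez(f'pics/{f}.npz',p=p,d=d,**{k:np.array(c[k]) for k in('mtx','rvec','tvec')})
def ray(f,u,v,z=None):
    D=np.load(f'pics/{f}.npz'); R=cv2.Rodrigues(D['rvec'])[0]; t=D['tvec'].ravel()
    k=np.linalg.inv(D['mtx'])@[u,v,1]; o=-R.T@t; w=R.T@k
    s=D['d'][int(round(v)),int(round(u))] if z is None else (z-o[2])/w[2]
    return o+s*w
E
python3 - <<'E'
from h import *
print(r.observe())
snap('top','top1'); snap('scene','sc1')
E
```

```text
{'time_s': 0.0, 'qpos': array([-1.10288112,  0.32182343, -0.07008224,  1.45167879,  0.02260279,
        1.37077918, -0.05686098]), 'joint_vel': array([ 0.00096899, -0.00116073,  0.00082899,  0.00082129,  0.00162893,
       -0.00090353, -0.0015198 ]), 'effort': array([-2.59194967e-04, -4.93583143e+01, -3.82365715e-01, -3.14343810e+01,
        1.31001158e-02,  1.14465968e-02, -1.24344430e-05]), 'tcp_pos': array([0.284771  , 0.58370574, 0.23022129]), 'eef_rot': array([-3.13969356e+00,  1.01126629e-04,  2.68784540e+00]), 'wrist_force': array([ 0.08833518, -0.3269492 , -0.89753857]), 'torque': array([ 0.00196516,  0.03083693, -0.06884932]), 'gripper_force': 0.0, 'grip_width': 1.0022795674600478}
```

View pics/top1.png

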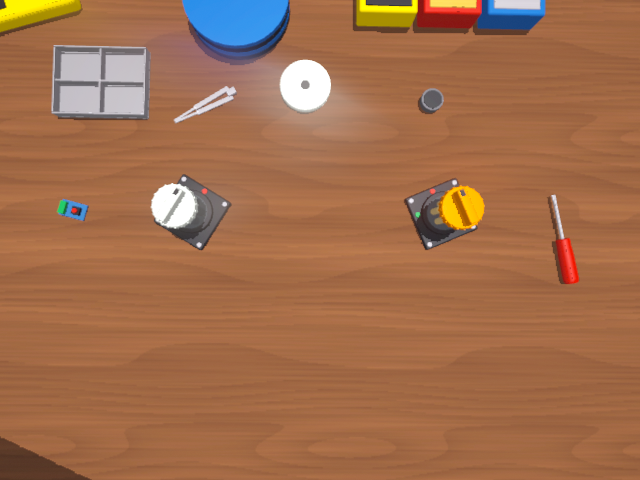

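View pics/sc1.png

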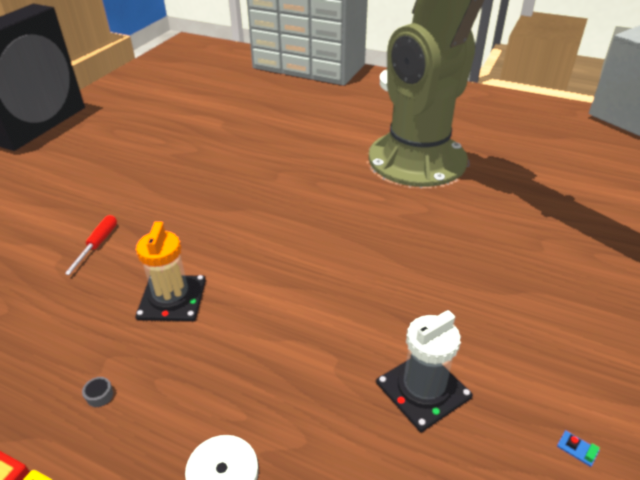

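The top view shows the orange cap near (462,208) and the white cap near (174,206). The dash on the orange wing is near (463,193). I'll enlarge the orange cap next.

Run:
```python
from h import *
p=cv2.imread('pics/top1.png')[165:265,395:495]
cv2.imwrite('pics/crop1.png',cv2.resize(p,(600,600),interpolation=cv2.INTER_CUBIC))
for n,u,v in(('o',462,208),('w',174,206)): print(n,ray('top1',u,v),ray('top1',u,v,.151))
D=np.load('pics/top1.npz');print(-cv2.Rodrigues(D['rvec'])[0].T@D['tvec'].ravel(),D['mtx'][0,0])
```

```text
o [ 0.59348173 -0.24007682  0.13937295] [ 0.59233518 -0.23625922  0.151     ]
w [0.5893802  0.19029721 0.14237533] [0.5885765  0.18784974 0.151     ]
[ 0.52401156 -0.00876682  0.8438594 ] 471.9308572419686
```

View pics/crop1.png

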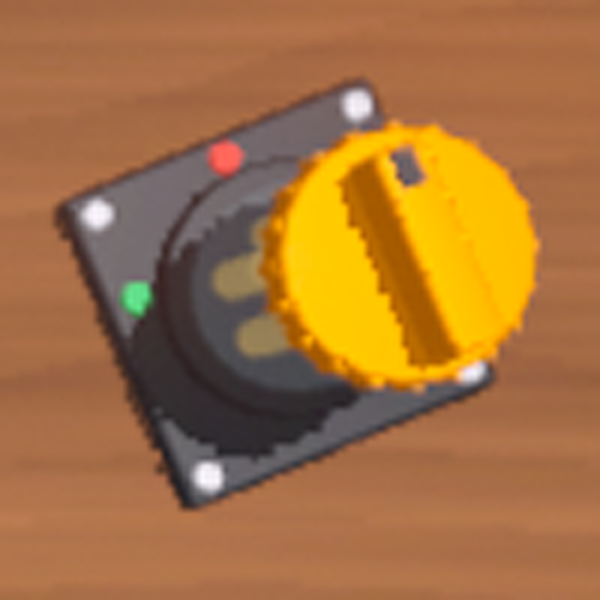

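```bash
cat >> h.py <<'E'
def cm(target,yaw=None):
    from scipy.spatial.transform import Rotation as Ro
    s=r.observe(); R=Ro.from_euler('xyz',s['eef_rot']); 
    print('tool-axes cm',(R.inv().apply(np.array(target)-s['tcp_pos'])*100).round(2),'yaw',np.degrees(s['eef_rot'][2]).round(1),'tcp',s['tcp_pos'].round(4))
    if yaw is not None: print('turn', ((np.degrees(s['eef_rot'][2])-yaw+90)%180-90).round(1))
E
python3 - <<'E'
from h import *
f=lambda x,y:(395+(x+.5)/6-.5,165+(y+.5)/6-.5)
a=ray('top1',*f(415,143),.151);b=ray('top1',*f(482,349),.151)
print(a,b,(a+b)/2,np.linalg.norm(a-b),'yaw+x',np.degrees(np.arctan2(*(a-b)[1::-1])))
print('disc',ray('top1',*f(403,256),.127))
print('red-green base', [ray('top1',*f(*q),.0) for q in((225,157),(137,297))])
y=np.degrees(np.arctan2(*(a-b)[1::-1]))
cm([*((a+b)/2)[:2],.23],y)
E
```

```text
[ 0.62148305 -0.23875092  0.151     ] [ 0.57075813 -0.25556877  0.151     ] [ 0.59612059 -0.24715984  0.151     ] 0.053440224989218896 yaw+x 18.342942684882704
disc [ 0.59584751 -0.24374956  0.127     ]
red-green base [array([ 0.63755184, -0.23146184,  0.        ]), array([ 0.59497916, -0.20521173,  0.        ])]
tool-axes cm [-64.41 -61.04   0.14] yaw 154.0 tcp [0.2848 0.5838 0.2303]
turn -44.3
```

Call:
{"name": "drive_tool", "arguments": {"commands": [{"slide": [-4.29, -4.07, 0], "turn": 0}, {"slide": [-4.29, -4.07, 0], "turn": 0}, {"slide": [-4.29, -4.07, 0], "turn": 0}, {"slide": [-4.29, -4.07, 0], "turn": 0}, {"slide": [-4.29, -4.07, 0], "turn": 0}], "jaw": 4.5, "newtons": 40}}

```text
time_s: 0.72
tcp_pos: [0.3889, 0.3052, 0.2311]
eef_rot: [-3.141, -0.0, 2.688]
wrist_force: [0.7, -0.5, 0.5]
grip_width: 0.528
gripper_force: 0.0
```

Call:
{"name": "drive_tool", "arguments": {"commands": [{"slide": [-4.29, -4.07, 0], "turn": 0}, {"slide": [-4.29, -4.07, 0], "turn": 0}, {"slide": [-4.29, -4.07, 0], "turn": 0}, {"slide": [-4.29, -4.07, 0], "turn": 0}, {"slide": [-4.29, -4.07, 0], "turn": 0}]}}

```text
time_s: 1.35
tcp_pos: [0.4923, 0.0286, 0.2312]
eef_rot: [3.141, -0.0, 2.688]
wrist_force: [0.3, 0.1, 0.3]
grip_width: 0.53
gripper_force: 0.0
```

Call:
{"name": "drive_tool", "arguments": {"commands": [{"slide": [-4.29, -4.07, 0], "turn": 0}, {"slide": [-4.29, -4.07, 0], "turn": 0}, {"slide": [-4.29, -4.07, 0], "turn": 0}, {"slide": [-4.29, -4.07, 0], "turn": 0}, {"slide": [-4.0, -3.8, 0], "turn": 0}]}}

```text
time_s: 1.98
tcp_pos: [0.5947, -0.2446, 0.2309]
eef_rot: [-3.141, -0.0, 2.688]
wrist_force: [1.0, -0.0, 0.2]
grip_width: 0.528
gripper_force: 0.0
```

Call:
{"name": "drive_tool", "arguments": {"commands": [{"slide": [0, 0, 0], "turn": 10.5}, {"slide": [0, 0, 0], "turn": 10.5}, {"slide": [0, 0, 0], "turn": 10.5}, {"slide": [0, 0, 0], "turn": 10.5}, {"slide": [0, 0, 0], "turn": 10.5}]}}

```text
time_s: 2.6
tcp_pos: [0.594, -0.2427, 0.2307]
eef_rot: [-3.141, -0.001, 1.766]
wrist_force: [-0.2, -0.6, 0.1]
grip_width: 0.524
gripper_force: 0.0
```

Call:
{"name": "drive_tool", "arguments": {"commands": [{"slide": [0, 0, 0], "turn": 10.5}, {"slide": [0, 0, 0], "turn": 10.5}, {"slide": [0, 0, 0], "turn": 10.5}, {"slide": [0, 0, 0], "turn": 10.5}, {"slide": [0, 0, 0], "turn": 10.5}]}}

```text
time_s: 3.22
tcp_pos: [0.5941, -0.2426, 0.2308]
eef_rot: [-3.141, 0.0, 0.849]
wrist_force: [-0.0, 0.0, 0.3]
grip_width: 0.526
gripper_force: 0.0
```

Call:
{"name": "drive_tool", "arguments": {"commands": [{"slide": [0, 0, 0], "turn": 10.4}, {"slide": [0, 0, 0], "turn": 10.4}, {"slide": [0, 0, 0], "turn": 10.0}, {"slide": [0, 0, 0], "turn": 0}]}}

```text
time_s: 3.72
tcp_pos: [0.5942, -0.2426, 0.2307]
eef_rot: [-3.141, 0.001, 0.32]
wrist_force: [-0.3, -0.7, -0.4]
grip_width: 0.526
gripper_force: 0.0
```

Run:
```python
from h import *
cm([.596,-.245,.23],18.3)
snap('wrist','w1'); snap('top','top2'); s=r.observe(); print(s['qpos'].round(2),s['grip_width'],s['time_s'])
```

```text
tool-axes cm [0.1  0.29 0.07] yaw 18.3 tcp [ 0.5942 -0.2426  0.2307]
turn 0.0
[-0.45  0.48  1.1   1.5  -0.43  1.42 -0.58] 0.5222707835099691 3.825
```

View pics/w1.png

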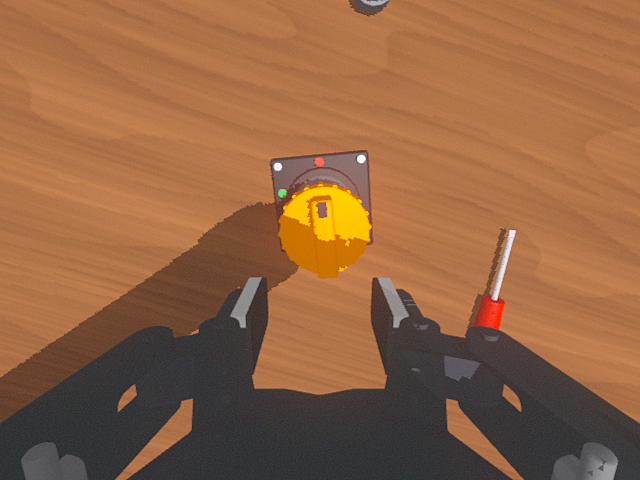

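The wrist view shows the orange cap centred between the fingers, with its disc around (325,230) and the dash at (322,210). I'll enlarge it for an exact fix.

Run:
```python
from h import *
p=cv2.imread('pics/w1.png')[145:285,255:395]
cv2.imwrite('pics/crop2.png',cv2.resize(p,(560,560),interpolation=cv2.INTER_CUBIC))
```

```text
(no output)
```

View pics/crop2.png

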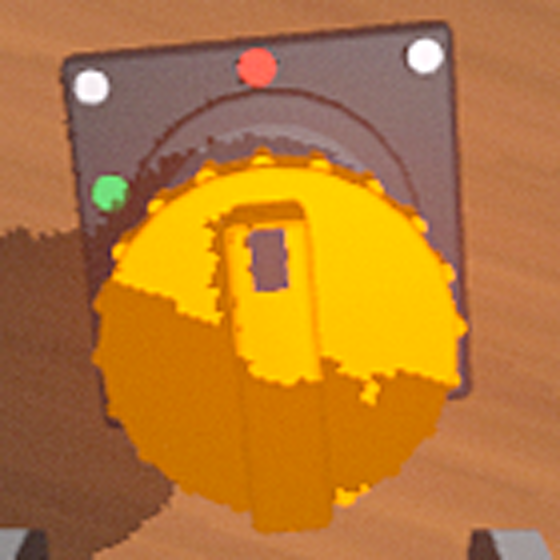

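Run:
```python
from h import *
f=lambda x,y:(255+(x+.5)/4-.5,145+(y+.5)/4-.5)
a=ray('w1',*f(268,221),.151);b=ray('w1',*f(293,530),.151)
y=np.degrees(np.arctan2(*(a-b)[1::-1]));c=(a+b)/2
print(a,b,c,np.linalg.norm(a-b),y, 'disc',ray('w1',*f(280,332),.127))
cm([c[0],c[1],.131],y)
```

```text
[ 0.62292589 -0.23602591  0.151     ] [ 0.57414939 -0.25672116  0.151     ] [ 0.59853764 -0.24637353  0.151     ] 0.05298529047385683 22.990895859669983 disc [ 0.600607   -0.24589419  0.127     ]
tool-axes cm [ 0.3   0.49 10.  ] yaw 18.4 tcp [ 0.5942 -0.2427  0.231 ]
turn -4.6
```

Call:
{"name": "drive_tool", "arguments": {"commands": [{"slide": [0.27, 0.44, 2.5], "turn": 0}, {"slide": [0, 0, 2.5], "turn": -4.3}, {"slide": [0, 0, 2.5], "turn": 0}, {"slide": [0, 0, 2.3], "turn": 0}, {"slide": [0, 0, 0], "turn": 0}]}}

```text
time_s: 4.45
tcp_pos: [0.5972, -0.2454, 0.1314]
eef_rot: [-3.139, 0.002, 0.394]
wrist_force: [-0.2, 0.6, -0.3]
grip_width: 0.529
gripper_force: 0.0
```

Call:
{"name": "drive_tool", "arguments": {"commands": [{"slide": [0, 0, 0], "turn": 0}, {"slide": [0, 0, 0], "turn": 0}, {"slide": [0, 0, 0], "turn": 0}, {"slide": [0, 0, 0], "turn": 0}], "jaw": 0.5, "newtons": 40}}

```text
time_s: 4.95
tcp_pos: [0.5984, -0.2454, 0.1343]
eef_rot: [-3.14, -0.001, 0.394]
wrist_force: [-2.0, 4.1, 4.8]
grip_width: 0.147
gripper_force: 43.5
```

Run:
```python
from h import *
s=r.observe();print({k:np.round(v,3) for k,v in s.items()})
snap('wrist','w2')
```

```text
{'time_s': np.float64(4.95), 'qpos': array([-0.399,  0.556,  1.023,  1.608, -0.495,  1.26 , -0.464]), 'joint_vel': array([ 0.001,  0.001, -0.001,  0.003,  0.001, -0.001,  0.002]), 'effort': array([  1.713, -40.632,  15.271, -26.486,   0.213,  -1.614,  -0.188]), 'tcp_pos': array([ 0.598, -0.245,  0.134]), 'eef_rot': array([-3.14e+00, -1.00e-03,  3.94e-01]), 'wrist_force': array([-2.048,  4.109,  4.847]), 'torque': array([0.769, 0.651, 0.172]), 'gripper_force': np.float64(43.464), 'grip_width': np.float64(0.147)}
```

View pics/w2.png

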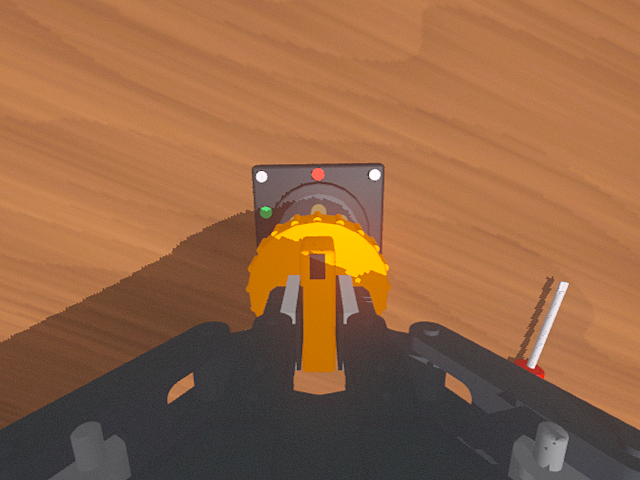

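The wing is gripped centrally and square to the fingers, at (318,300). Now I press down.

Call:
{"name": "drive_tool", "arguments": {"commands": [{"slide": [0, 0, 0.3], "turn": 0}, {"slide": [0, 0, 0.3], "turn": 0}, {"slide": [0, 0, 0.2], "turn": 0}, {"slide": [0, 0, 0], "turn": 0}, {"slide": [0, 0, 0], "turn": 0}]}}

```text
time_s: 5.62
tcp_pos: [0.5985, -0.2455, 0.1271]
eef_rot: [-3.14, -0.001, 0.394]
wrist_force: [-4.3, 4.9, 9.7]
grip_width: 0.151
gripper_force: 44.2
```

Call:
{"name": "drive_tool", "arguments": {"commands": [{"slide": [0, 0, 0.2], "turn": 0}, {"slide": [0, 0, 0], "turn": 0}, {"slide": [0, 0, 0], "turn": 0}]}}

```text
time_s: 6.0
tcp_pos: [0.5986, -0.2455, 0.1267]
eef_rot: [-3.14, -0.002, 0.394]
wrist_force: [-6.7, 6.4, 18.9]
grip_width: 0.155
gripper_force: 45.3
```

Call:
{"name": "drive_tool", "arguments": {"commands": [{"slide": [0, 0, 0], "turn": -6}, {"slide": [0, 0, 0], "turn": -6}, {"slide": [0, 0, 0], "turn": -6}, {"slide": [0, 0, 0], "turn": -6}, {"slide": [0, 0, 0], "turn": -6}]}}

```text
time_s: 6.62
tcp_pos: [0.5983, -0.2449, 0.1266]
eef_rot: [-3.14, -0.004, 0.92]
wrist_force: [-8.3, 7.9, 19.4]
grip_width: 0.152
gripper_force: 45.2
```

Call:
{"name": "drive_tool", "arguments": {"commands": [{"slide": [0, 0, 0], "turn": -6}, {"slide": [0, 0, 0], "turn": -6}, {"slide": [0, 0, 0], "turn": -6}, {"slide": [0, 0, 0], "turn": -6}, {"slide": [0, 0, 0], "turn": 0}]}}

```text
time_s: 7.25
tcp_pos: [0.5979, -0.2447, 0.1267]
eef_rot: [-3.141, -0.005, 1.337]
wrist_force: [-8.8, 8.3, 20.0]
grip_width: 0.148
gripper_force: 45.4
```

Call:
{"name": "drive_tool", "arguments": {"commands": [{"slide": [0, 0, 0], "turn": -5}, {"slide": [0, 0, 0], "turn": -5}, {"slide": [0, 0, 0], "turn": -4}, {"slide": [0, 0, 0], "turn": -3}, {"slide": [0, 0, 0], "turn": 0}]}}

```text
time_s: 7.88
tcp_pos: [0.5975, -0.2445, 0.1266]
eef_rot: [-3.141, -0.005, 1.632]
wrist_force: [-10.4, 8.3, 20.8]
grip_width: 0.152
gripper_force: 45.4
```

Run:
```python
from h import *
s=r.observe();print({k:np.round(v,3) for k,v in s.items()})
```

```text
{'time_s': np.float64(7.875), 'qpos': array([-0.229,  0.462,  0.756,  1.611, -0.338,  1.206,  0.66 ]), 'joint_vel': array([-0.004,  0.002,  0.004,  0.001, -0.003, -0.   , -0.01 ]), 'effort': array([  2.355, -35.528,   9.686, -25.952,   0.429,  -4.802,   0.219]), 'tcp_pos': array([ 0.598, -0.245,  0.127]), 'eef_rot': array([-3.141, -0.005,  1.632]), 'wrist_force': array([-10.353,   8.329,  20.758]), 'torque': array([ 1.863,  2.305, -0.044]), 'gripper_force': np.float64(45.404), 'grip_width': np.float64(0.152)}
```

Call:
{"name": "drive_tool", "arguments": {"commands": [{"slide": [0, 0, 0], "turn": -3}, {"slide": [0, 0, 0], "turn": -2}, {"slide": [0, 0, 0], "turn": 0}]}}

```text
time_s: 8.25
tcp_pos: [0.5975, -0.2446, 0.1267]
eef_rot: [3.141, -0.006, 1.716]
wrist_force: [-9.7, 9.0, 19.7]
grip_width: 0.152
gripper_force: 51.7
```

Run:
```python
from h import *
s=r.observe();print(s['torque'],s['eef_rot'])
```

```text
[ 2.07021063  2.2192111  -1.23230646] [ 3.14089219 -0.0058331   1.71584119]
```

Call:
{"name": "drive_tool", "arguments": {"commands": [{"slide": [0, 0, -0.3], "turn": 0}, {"slide": [0, 0, -0.3], "turn": 1.5}, {"slide": [0, 0, -0.3], "turn": 1.5}, {"slide": [0, 0, -0.15], "turn": 0}, {"slide": [0, 0, 0], "turn": 0}]}}

```text
time_s: 8.88
tcp_pos: [0.5974, -0.2444, 0.1343]
eef_rot: [-3.14, -0.004, 1.665]
wrist_force: [-5.5, 6.5, 5.3]
grip_width: 0.15
gripper_force: 43.7
```

Call:
{"name": "drive_tool", "arguments": {"commands": [{"slide": [0, 0, 0], "turn": 0}, {"slide": [0, 0, 0], "turn": 0}, {"slide": [0, 0, 0], "turn": 0}], "jaw": 4.5}}

```text
time_s: 9.25
tcp_pos: [0.5985, -0.2467, 0.1339]
eef_rot: [3.141, 0.001, 1.667]
wrist_force: [-0.0, -0.1, 0.8]
grip_width: 0.522
gripper_force: 0.0
```

Call:
{"name": "drive_tool", "arguments": {"commands": [{"slide": [0, 0, -2], "turn": 0}, {"slide": [0, 0, -3], "turn": 0}, {"slide": [0, 0, -3], "turn": 0}, {"slide": [0, 0, -3], "turn": 0}, {"slide": [0, 0, 0], "turn": 0}]}}

```text
time_s: 9.88
tcp_pos: [0.5997, -0.2476, 0.2481]
eef_rot: [3.135, 0.003, 1.666]
wrist_force: [0.7, -0.6, -0.2]
grip_width: 0.527
gripper_force: 0.0
```

Run:
```python
from h import *
snap('wrist','w3')
```

```text
(no output)
```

View pics/w3.png

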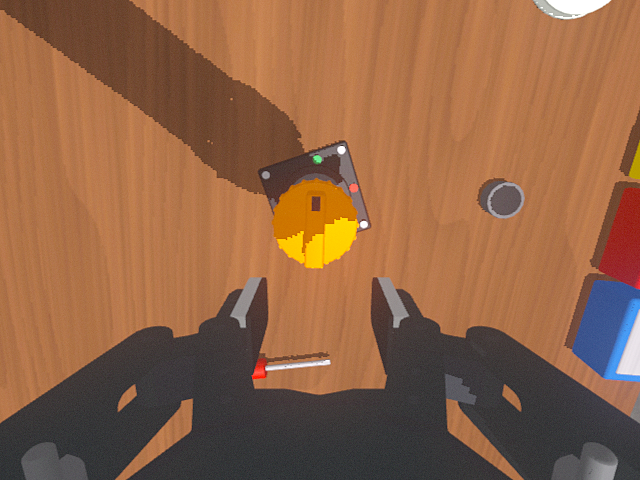

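The dash at (316,203) now points at the green dot at (318,159), and the gripper is clear. I'll check the cap's height, then hand in.

Run:
```python
from h import *
print('after',[ray('w3',u,v)[2].round(4) for u,v in((316,225),(314,240),(290,225),(340,225))])
print('before',[ray('w1',u,v)[2].round(4) for u,v in((324,225),(325,240),(295,230),(352,230))])
```

```text
after [np.float64(0.1513), np.float64(0.1506), np.float64(0.1266), np.float64(0.1276)]
before [np.float64(0.1504), np.float64(0.1499), np.float64(0.1262), np.float64(0.1271)]
```

```bash
python3 -c "
from h import *
print(r.hand_in())"
```

```text
the job is handed in; nothing more can be done
None
```

The orange cap was pressed to its bottom stop, turned counter-clockwise to its end stop with the dash at the green dot, and let spring back to its original height; the gripper is clear, the white cap was not touched, and the job is handed in at about 10 s.

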